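Switch on the appliance test unit in order

ROBOT

A 6-joint arm with a two-finger parallel gripper is mounted at the origin on the work surface. World frame = base frame: x ahead of the robot, y to its left, z up, the work surface at z = 0. Lengths are in m, angles in rad, forces in N, time in s.
With the tool pointing down it reaches from about 0.225 to 0.725 m from the base axis. Payload 3.1 kg.
Tool frame: the origin (TCP) lies on the centre line of the jaws, within the pads' length; the fingertips stand 19 mm ahead of it and the grasp point (between the pads) is the TCP (bot.tip_extent is the distance from the TCP to the fingertips, in m); z points along the fingers, y is the line along which they close (so a half turn about z gives the same grasp; the last joint's range is limited). The gripper opens to 85 mm and grips with 20 to 120 N. Pads are 22 mm wide; open, the fingers measure 114 mm over their backs; the gripper's body (76 mm by 85 mm) begins 54 mm behind the grasp point. The pads swing forward as they close: fully open they stand 13 mm farther back than shut.
Start: joints at [-1.406, 0.048, 0.099, 1.622, 0, 1.443], TCP at [0.152, -0.503, 0.25] pointing down, gripper open.
Joint ranges: [-2.91, 2.91], [-0.99, 1.94], [-1.21, 1.42], [-2.12, 2.29], [-1.49, 1.47], [-3.14, 3.14]. Speed limits (rad/s): [2.79, 2.79, 3.14, 3.14, 3.14, 3.14].

INTERFACE

Orientations are given as a 3x3 rotation matrix whose columns are the frame's x, y, z axes.
In Python, from plant import bot gives the robot as it stands.
- The arm moves only by the shell command python3 -m handwheel 'ROWS'. ROWS is JSON, a list of rows, each a list of 7 numbers: the turn, a rotation vector about the tool's x, y, z scaled (see below), then the shift along the tool's x, y, z scaled (see below), then the closure, from 0 (fully open) to 1 (shut). In form: [[rx, ry, rz, tx, ty, tz, claw], ...]. A call has 1 to 8 rows; each row is the pose to reach, as a shift and turn from the pose commanded when the call began, along the tool's axes at that moment, turning the shorter way round; what a row does not reach only later rows make up. The controller multiplies each number of a shift by 0.2 m and each number of a turn by 2 pi rad. A row lasts 1/12 s, in which the tool goes at most 41.7 mm and 7.16 degrees, less where a joint would pass 70% of its speed; a pose out of reach is approached as far as the arm can. A call with a number of a shift or a turn outside -1 to 1 is refused whole. A call with a gripper value outside its range is refused whole. The fingers move at their own pace and stop on an object; the grip force is fixed at half the most. Time passes only in rows, so rows that repeat a pose let the fingers close. It gives the time, the measured TCP pose, the force, the opening and the grip force at its end, in the units of the state.
- bot.sense(): the state, without advancing time (a new reading comes with each control period).
- bot.snapshot(name): name is "side" or "top" or "wrist"; returns (picture, depth): 400x640x3 uint8, red, green, blue; 400x640 float32, m along the optical axis (not along the pixel's ray), 0 where there is no reading.
- bot.camera_model(name): a dict with "fov_y" (degrees; the focal length in pixels is half the picture's height over the tangent of half this angle, whatever the lens; pixels are square), "cx", "cy" (the principal point, pixels), "R" (3x3) and "t" (3): a world point X has camera coordinates R X + t. Camera axes: x right, y down, z forward; pixel columns grow to the right and rows downward; lengths in m; the calibration is good to about 2 mm. A picture is of the moment at which its call begins: read the wrist's pose just before it. camera_model takes no time and is no camera call; for the wrist camera it gives the pose at the moment of the call.
- bot.close_job(): hands the job in; it is judged then, once.
Trained networks look in the newest picture that a camera, given by its name, has taken for a name from the list of things; names that differ only in an ending like _2 or _b are one class to them, and where a whole thing is asked for, a point or a joint stands for the part that bears it (a point fixed in the world has none). Each returns a list of dicts, best first, with "confidence" (0 to 1); they miss things now and then, are a little off and sometimes report something else, mostly with a low value. They report only what shows in the picture. A call takes as long as a camera call. They do not tell look-alikes from the thing itself.
- bot.search_frame(label, camera): "rect" ([centre column, centre row, width, height] in pixels, round what is visible of it).
- bot.pinpoint(label, camera): "uv" ([column, row] in pixels: a listed point, or the origin of a listed thing).
The state is a dict: "clock": time; "joint_positions": joint angles; "dq": joint speeds; "joint_torque": joint torques, N m; "position": TCP position; "tcp_rot": TCP orientation; "contact_force": force on the tool from outside, world axes, zero at the start; "torque": the same for the moment, N m; "width": finger opening in m; "gripper_force": force on a finger pad.
Only numpy, scipy, OpenCV 4.12 (cv2) and the standard library are available. Lean on these libraries where they do the work, as an engineer would, in place of code of your own. Each camera call takes 0.05 s, during which the arm holds its last target. There are 200 camera calls.

TASK

Switch on the test unit so that donated appliances can be checked: with the fingertips, gently press the large round key, then the square key, then the long bar key, each fully in so that it stays down. Leave the small round key alone, and do not pick up or move anything else on the bench.

Things in the scene. Friction and masses are not known exactly. Their poses are not given: they have to be found in the camera images.
- test_unit: Grey sheet-metal appliance test unit fixed to the bench, 210 mm (x) x 290 mm (y) x 60 mm high. Origin: centre of its underside at bench height; z up; its x points from the key row to the two white sockets (away from the robot, give or take the unit's yaw). The four keys stand in one row along its y, 50 mm before the centre (x = -50 mm), at 60 mm pitch (y = -90, -30, 30, 90 mm), in an order that changes from start to start.
- large_round_switch: Main switch: the large round key, 40 mm in diameter. Black key in a thin grey collar on the test unit's top. Origin: centre of the key, on the unit's top plate (60 mm above the bench), z up, x and y parallel to the unit's. The key's flat top is 24 mm above the origin when out and 16 mm when fully in. Press force above 20 N is too rough.
- large_round_key (a joint): Travel of the large round key, in metres: 0 out (starts at 0 to 0.0015), 0.008 fully in against a rubber-cushioned stop; pressed on, key and stop sink together up to 11 mm further (from 4 N, about 1.5 N per mm more, not counted in this value) and come back up when let go. It takes about 3 N to move straight down, has no spring, and stays where it is left.
- square_switch: Earth-leakage switch: the square key, 26 x 26 mm. Black key in a thin grey collar on the test unit's top. Origin: centre of the key, on the unit's top plate (60 mm above the bench), z up, x and y parallel to the unit's. The key's flat top is 24 mm above the origin when out and 16 mm when fully in. Press force above 20 N is too rough.
- square_key (a joint): Travel of the square key, in metres: 0 out (starts at 0 to 0.0015), 0.008 fully in against a rubber-cushioned stop; pressed on, key and stop sink together up to 11 mm further (from 4 N, about 1.5 N per mm more, not counted in this value) and come back up when let go. It takes about 3 N to move straight down, has no spring, and stays where it is left.
- bar_switch: Socket switch: the long narrow bar key, 46 mm along the unit's x and 14 mm along its y. Black key in a thin grey collar on the test unit's top. Origin: centre of the key, on the unit's top plate (60 mm above the bench), z up, x and y parallel to the unit's. The key's flat top is 24 mm above the origin when out and 16 mm when fully in. Press force above 20 N is too rough.
- bar_key (a joint): Travel of the bar key, in metres: 0 out (starts at 0 to 0.0015), 0.008 fully in against a rubber-cushioned stop; pressed on, key and stop sink together up to 11 mm further (from 4 N, about 1.5 N per mm more, not counted in this value) and come back up when let go. It takes about 3 N to move straight down, has no spring, and stays where it is left.
- small_round_switch: The small round key, 16 mm in diameter; it is to be left alone. Black key in a thin grey collar on the test unit's top. Origin: centre of the key, on the unit's top plate (60 mm above the bench), z up, x and y parallel to the unit's. The key's flat top is 24 mm above the origin when out and 16 mm when fully in. 
- small_round_key (a joint): Travel of the small round key, in metres: 0 out (starts at 0 to 0.0015), 0.008 fully in against a rubber-cushioned stop; pressed on, key and stop sink together up to 11 mm further (from 4 N, about 1.5 N per mm more, not counted in this value) and come back up when let go. It takes about 3 N to move straight down, has no spring, and stays where it is left.
- adapter: White plug adapter block 50 x 50 x 40 mm, loose, standing on the back of the unit's top behind the key row. Origin: centre of its underside. Leave it where it is.
- mouse: Black computer mouse 108 x 60 x 34 mm lying on the bench to one side (the unit's +y side). Origin: centre of its underside. Leave it.
- mug: White mug, 80 mm wide, 90 mm tall, on the bench on the unit's -y side. Origin: centre of its underside. Leave it.
- tape_roll: Brown roll of packing tape lying flat, 100 mm wide, 48 mm high, on the bench behind the unit. Origin: centre of its underside. Leave it.
Mind the look-alikes: they are no part of the job. Leave any orange look-alike of the mouse alone.

How it is judged:
On the way, in this order (a step that is already met when the one before it is completed fails the run):
1. the large round key is pressed in (value of joint large_round_key above 0.005 m), for 0.2 s.
2. the square key is pressed in (value of joint square_key above 0.005 m), for 0.2 s.
3. the bar key is pressed in (value of joint bar_key above 0.005 m), for 0.2 s.
At the end, for the whole second after the job is handed in: The large round, square and bar keys are each in by more than 5 mm of their 8 mm travel, the small round key is in by less than 3.5 mm, and the adapter, mouse, mug and tape roll stand upright within 15 mm of where they began (value of joint each of large_round_key, square_key, bar_key above 0.005 m and value of joint small_round_key below 0.0035 m and distance of each of adapter, mouse, mug, tape_roll from where it was at the start of the episode below 0.015 m and angle between each of adapter, mouse, mug, tape_roll's own z axis and vertical below 0.1 rad); the robot touches nothing.
It fails at once if the square key is pressed before the large round key is in (value of joint square_key above 0.003 m and value of joint large_round_key below 0.005 m).
It fails at once if the bar key is pressed before the square key is in (value of joint bar_key above 0.003 m and value of joint square_key below 0.005 m).
It fails at once if the small round key is pressed (value of joint small_round_key above 0.0035 m).
It fails at once if a key or the unit is pushed with more than 20 N (contact force between any of the fingers, the arm and large_round_switch above 20 N or contact force between any of the fingers, the arm and square_switch above 20 N or contact force between any of the fingers, the arm and bar_switch above 20 N or contact force between any of the fingers, the arm and small_round_switch above 20 N or contact force between any of the fingers, the arm and test_unit above 20 N).
It fails at once if the adapter, mouse, mug or tape roll is shifted or lifted by more than 15 mm (distance of any of adapter, mouse, mug, tape_roll from where it was at the start of the episode above 0.015 m).
It also fails if it takes over 48 s, if anything falls off the work surface, if the arm or the gripper's body presses on something with over 40 N, if the wrist force passes 120 N, or if a joint passes its speed limit or range.

## Working session

There is one attempt and no reset: what is moved stays moved. The work goes in short steps, Python scripts to look and compute and a shell command to move; the robot and the scene stay as the last step left them, time stands still between calls to the robot, and variables do not carry over. Pictures are saved under pics/ and viewed, at most 10 in all, crops included, and the job is handed in when it is done.

```bash
mkdir -p pics; cat > h.py <<'E'
import numpy as np, cv2
from plant import bot
def world(cam,u,v,d):
    m=bot.camera_model(cam); f=200/np.tan(np.radians(m["fov_y"])/2)
    p=np.array([(u-m["cx"])/f*d,(v-m["cy"])/f*d,d]); return np.array(m["R"]).T@(p-np.array(m["t"]))
def onplane(cam,u,v,z):
    a=world(cam,u,v,0.); b=world(cam,u,v,1.); return a+(b-a)*(z-a[2])/(b[2]-a[2])
E
python3 - <<'E'
from h import *
img,d=bot.snapshot("top"); cv2.imwrite("pics/top.png",img[:,:,::-1])
for n in ["test_unit","large_round_switch","square_switch","bar_switch","small_round_switch","adapter","mouse","mug","tape_roll"]:
    for r in bot.pinpoint(n,"top")[:2]:
        u,v=r["uv"]; z=.06 if "switch" in n or n=="adapter" else 0
        print(n,round(r["confidence"],2),np.round(r["uv"],1),onplane("top",u,v,z).round(4))
s=bot.sense(); print(s["clock"],s["position"],s["tcp_rot"],s["contact_force"],s["width"])
E
```

```text
test_unit 0.67 [379.1 215.4] [ 0.5984 -0.0975  0.    ]
large_round_switch 0.87 [332.2 221.5] [0.5749 0.0061 0.06  ]
bar_switch 0.72 [418.  245.1] [ 0.5305 -0.1699  0.06  ]
small_round_switch 0.59 [391.1 238.8] [ 0.5421 -0.115   0.06  ]
adapter 0.9 [343.7 177.3] [ 0.6683 -0.0162  0.06  ]
mouse 0.73 [243.6 240.8] [0.5364 0.1943 0.    ]
mouse 0.7 [271.6 168.9] [0.6965 0.1406 0.    ]
mug 0.84 [497.6 241.8] [ 0.5468 -0.3544  0.    ]
tape_roll 0.83 [359.5 114.3] [ 0.8282 -0.0528  0.    ]
0.5 [ 0.15152754 -0.50265035  0.25029285] [[ 9.57437138e-01  2.88641865e-01  1.75476618e-05]
 [ 2.88641865e-01 -9.57437138e-01 -1.24901265e-06]
 [ 1.64402658e-05  6.26084093e-06 -1.00000000e+00]] [-0.39605682  0.64788571  0.15588345] 0.08539961725384618
```

View pics/top.png

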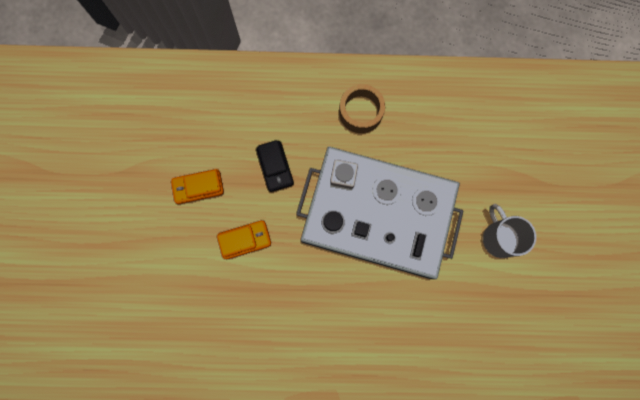

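The row reads, from the unit's +y side: large round (332,221), square (361,230), small round (390,238), bar (418,245). The black mouse is at (275,166) and the orange look-alikes are at (197,186) and (244,240). I'll enlarge the row to confirm and measure the keys.

```bash
python3 - <<'E'
from h import *
img,d=bot.snapshot("top"); x0,y0=300,200
c=img[200:275,295:445]; cv2.imwrite("pics/crop.png",cv2.resize(c,None,fx=5,fy=5,interpolation=2)[:,:,::-1])
g=img.max(2)
P=[]
for n,u,v in [("large",332,221),("square",361,230),("small",390,238),("bar",418,245)]:
    m=np.zeros_like(g); r=17 if n in("large","bar") else 12
    m[v-r:v+r+1,u-r+1:u+r]=g[v-r:v+r+1,u-r+1:u+r]<70
    k,l,st,ce=cv2.connectedComponentsWithStats(m.astype(np.uint8)); i=1+st[1:,4].argmax()
    dd=np.median(d[l==i]); w=world("top",*ce[i],dd); P.append(onplane("top",*ce[i],.083)); print(n,ce[i],st[i],w.round(4),P[-1].round(4))
P=np.array(P)[:,:2]; y=np.array([90,30,-30,-90])/1e3
a=np.polyfit(y,P,1); print("fit dir",a[0],np.degrees(np.arctan2(-a[0][0],a[0][1])),"\n",(y[:,None]*a[0]+a[1]).round(4))
print(bot.tip_extent)
E
```

```text
large [332.84333333 221.07      ] [324 212  19  19 300] [0.573  0.0054 0.0812] [0.5728 0.0054 0.083 ]
square [361.29651163 229.30232558] [354 222  15  16 172] [ 0.5578 -0.0521  0.0811] [ 0.5575 -0.0519  0.083 ]
small [389.62745098 237.11764706] [386 234   9   8  51] [ 0.5434 -0.109   0.0811] [ 0.5432 -0.1087  0.083 ]
bar [418.51351351 245.16216216] [413 234  12  23 185] [ 0.5286 -0.1669  0.0808] [ 0.5284 -0.1664  0.083 ]
fit dir [0.24591549 0.95397706] -14.454968773597532 
 [[ 0.5726  0.0054]
 [ 0.5579 -0.0518]
 [ 0.5431 -0.109 ]
 [ 0.5284 -0.1663]]
0.019
```

View pics/crop.png

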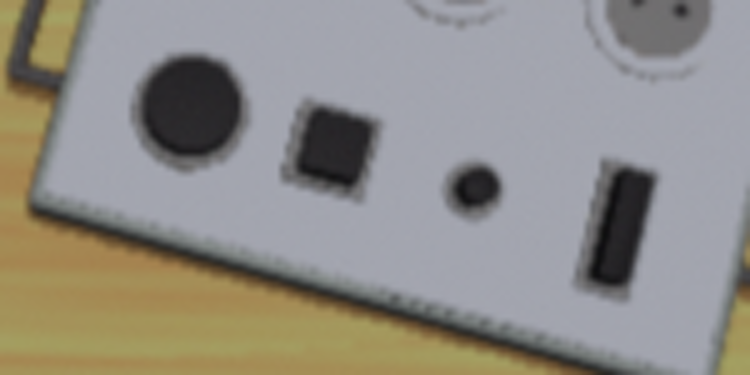

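```bash
python3 -m handwheel '[[0,0,0,0,0,-0.1,1],[0,0,0,0,0,-0.1,1]]'
```

```text
clock: 0.72
position: [0.1517, -0.5035, 0.273]
tcp_rot: [[0.957, 0.289, 0.001], [0.289, -0.957, -0.004], [-0.001, 0.004, -1.0]]
contact_force: [0.5, -0.1, 0.8]
width: 0.0641
gripper_force: 0.0
```

The crop confirms it: large round disc at (190,105), square at (335,145), small round at (475,187), bar at (622,225).

```bash
python3 -m handwheel '[[0,0,0,0.917,-0.609,0,1],[0,0,0,0.917,-0.609,0,1],[0,0,0,0.917,-0.609,0,1],[0,0,0,0.917,-0.609,0,1],[0,0,0,0.917,-0.609,0,1],[0,0,0,0.917,-0.609,0,1],[0,0,0,0.917,-0.609,0,1],[0,0,0,0.917,-0.609,0,1]]'; python3 -m handwheel '[[0,0,0,0.917,-0.609,0,1],[0,0,0,0.917,-0.609,0,1],[0,0,0,0.917,-0.609,0,1],[0,0,0,0.917,-0.609,0,1],[0,0,0,0.917,-0.609,0,1],[0,0,0,0.917,-0.609,0,1],[0,0,0,0.917,-0.609,0,1],[0,0,0,0.917,-0.609,0,1]]'; python3 -m handwheel '[[0,0,0.087,0.917,-0.609,0,1],[0,0,0.087,0.917,-0.609,0,1],[0,0,0.087,0.917,-0.609,0,1],[0,0,0.087,0.917,-0.609,0,1],[0,0,0.087,0.917,-0.609,0,1],[0,0,0.087,0.917,-0.609,0,1],[0,0,0.087,0.917,-0.609,0,1],[0,0,0.087,0.917,-0.609,0,1]]'
```

```text
clock: 1.38
position: [0.2924, -0.3329, 0.2704]
tcp_rot: [[0.957, 0.291, 0.0], [0.291, -0.957, -0.001], [-0.0, 0.001, -1.0]]
contact_force: [-1.5, 0.1, -0.1]
width: -0.0003
gripper_force: 0.0
clock: 2.05
position: [0.4324, -0.1644, 0.2699]
tcp_rot: [[0.957, 0.289, -0.001], [0.289, -0.957, -0.001], [-0.001, 0.0, -1.0]]
contact_force: [-0.5, -0.8, -0.0]
width: -0.0001
gripper_force: 0.0
clock: 2.72
position: [0.5654, -0.0348, 0.2696]
tcp_rot: [[0.981, -0.194, 0.004], [-0.194, -0.98, 0.032], [-0.002, -0.032, -0.999]]
contact_force: [0.2, -0.4, -0.2]
width: -0.0003
gripper_force: 0.0
```

```bash
python3 -m handwheel '[[0,0,0,0,0,0,1],[0,0,0,0,0,0,1],[0,0,0,0,0,0,1],[0,0,0,0,0,0,1]]'; python3 - <<'E'
from h import *
s=bot.sense();R=np.array(s["tcp_rot"]);print(s["joint_positions"])
from scipy.spatial.transform import Rotation as S
a=np.radians(-14.4);T=np.array([[np.cos(a),np.sin(a),0],[np.sin(a),-np.cos(a),0],[0,0,-1]])
print("turn",S.from_matrix(R.T@T).as_rotvec()/2/np.pi,"shift",R.T@(np.array([.573,.006,.13])-s["position"])/.2)
img,d=bot.snapshot("wrist"); cv2.imwrite("pics/w1.png",img[:,:,::-1])
for n in ["large_round_switch","square_switch","bar_switch","small_round_switch"]:
    for r in bot.pinpoint(n,"wrist")[:1]: print(n,r["confidence"],r["uv"],onplane("wrist",*r["uv"],.06).round(4))
E
```

```text
clock: 3.05
position: [0.5647, -0.0336, 0.2707]
tcp_rot: [[0.981, -0.193, 0.006], [-0.193, -0.981, 0.032], [-0.001, -0.032, -0.999]]
contact_force: [-0.2, 0.0, 0.2]
width: 0.0001
gripper_force: 0.0
[-0.19494187  0.1593921   0.25997017  1.67195517  0.03209783  3.14051837]
turn [-0.00510472  0.00023368  0.00914275] shift [ 0.00314399 -0.17967835  0.70969163]
square_switch 0.64 [345.5, 170.0] [ 0.5637 -0.0518  0.06  ]
bar_switch 0.61 [453.2, 173.6] [ 0.5374 -0.17    0.06  ]
small_round_switch 0.93 [394.2, 174.9] [ 0.5481 -0.1049  0.06  ]
```

View pics/w1.png

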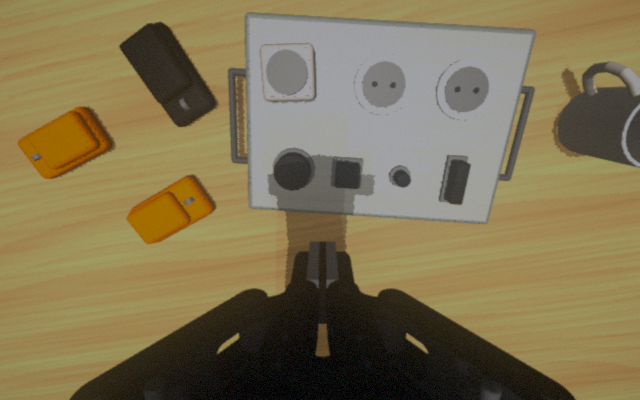

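Wrist view: large round at (292,170), square (347,172), small round (400,176), bar (455,180). Joint 6 sits at its limit, so I'll turn the tool back by about 90° and centre it over the large key.

```bash
python3 -m handwheel '[[-0.005,0,-0.13,0,-0.18,0,1],[-0.005,0,-0.13,0,-0.18,0,1],[-0.005,0,-0.13,0,-0.18,0,1],[-0.005,0,-0.13,0,-0.18,0,1],[-0.005,0,-0.13,0,-0.18,0,1],[-0.005,0,-0.13,0,-0.18,0,1],[-0.005,0,-0.13,0,-0.18,0,1],[-0.005,0,-0.13,0,-0.18,0,1]]' >/dev/null;  python3 -m handwheel '[[0,0,-0.111,0,0,0,1],[0,0,-0.111,0,0,0,1],[0,0,-0.111,0,0,0,1],[0,0,-0.111,0,0,0,1],[0,0,-0.111,0,0,0,1],[0,0,-0.111,0,0,0,1],[0,0,-0.111,0,0,0,1],[0,0,-0.111,0,0,0,1]]'
cat > go.py <<'E'
from h import *; import sys
from scipy.spatial.transform import Rotation as S
def go(x,y,z):
    s=bot.sense();R=np.array(s["tcp_rot"]);a=np.radians(75.6);T=np.array([[np.cos(a),np.sin(a),0],[np.sin(a),-np.cos(a),0],[0,0,-1]])
    print(s["position"].round(4) if hasattr(s["position"],"round") else s["position"],"turn",(S.from_matrix(R.T@T).as_rotvec()/2/np.pi).round(4),"shift",(R.T@(np.array([x,y,z])-s["position"])/.2).round(3))
if __name__=="__main__": go(*map(float,sys.argv[1:]))
E
python3 - <<'E'
from go import *
go(.573,.006,.13)
img,d=bot.snapshot("wrist"); cv2.imwrite("pics/w2.png",img[:,:,::-1])
m=bot.camera_model("wrist"); f=200/np.tan(np.radians(m["fov_y"])/2)
v,u=np.mgrid[:400,:640]; p=np.stack([(u-m["cx"])/f*d,(v-m["cy"])/f*d,d],-1)
W=(p-np.array(m["t"]))@np.array(m["R"])
k=((d>0)&(W[...,2]>.073)&(W[...,2]<.092)).astype(np.uint8)
n,l,st,ce=cv2.connectedComponentsWithStats(k)
for i in range(1,n):
    if st[i,4]>40: q=W[l==i]; print(st[i],ce[i].round(),((q.max(0)+q.min(0))/2).round(4),q.mean(0).round(4))
E
```

```text
clock: 4.63
position: [0.5721, 0.0024, 0.2715]
tcp_rot: [[0.25, 0.968, 0.012], [0.968, -0.25, 0.002], [0.005, 0.011, -1.0]]
contact_force: [0.1, -0.4, 0.1]
width: -0.0001
gripper_force: 0.0
[0.5721 0.0024 0.2715] turn [ 0.0017 -0.0008 -0.0002] shift [ 0.015 -0.008  0.707]
[391 144  48  52 369] [403. 160.] [ 0.6716 -0.0101  0.0825] [6.615e-01 1.000e-04 8.400e-02]
[ 306  155   37   37 1062] [324. 173.] [0.5768 0.006  0.0789] [0.5771 0.0069 0.0821]
[312 213  24  24 532] [323. 224.] [ 0.5624 -0.0519  0.0792] [ 0.5623 -0.0505  0.0821]
```

View pics/w2.png

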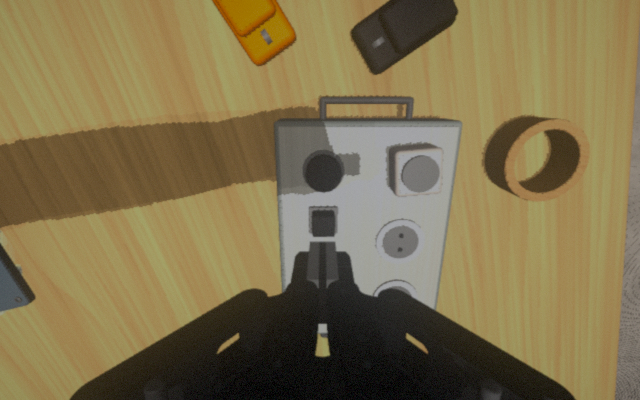

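Wrist depth puts the large key top at (324,173) and the square at (323,224), within 4 mm of the top-camera values. I'll descend above the large key.

```bash
python3 -m handwheel '[[0.0017,-0.0008,0,0.02,0.01,0,1],[0.0017,-0.0008,0,0.02,0.01,0.2,1],[0.0017,-0.0008,0,0.02,0.01,0.4,1],[0.0017,-0.0008,0,0.02,0.01,0.55,1],[0.0017,-0.0008,0,0.02,0.01,0.65,1],[0.0017,-0.0008,0,0.02,0.01,0.73,1],[0.0017,-0.0008,0,0.02,0.01,0.76,1],[0.0017,-0.0008,0,0.02,0.01,0.76,1]]'; python3 go.py .575 .006 .092
```

```text
clock: 5.35
position: [0.5755, 0.0064, 0.1172]
tcp_rot: [[0.248, 0.969, -0.004], [0.969, -0.248, 0.0], [-0.001, -0.004, -1.0]]
contact_force: [-0.1, -0.2, -0.7]
width: -0.0
gripper_force: 0.0
[0.5755 0.0064 0.1172] turn [-0.0007  0.0001  0.0002] shift [-0.002 -0.001  0.126]
```

```bash
python3 -m handwheel '[[0,0,0,0,0,0.014,1],[0,0,0,0,0,0.028,1],[0,0,0,0,0,0.042,1],[0,0,0,0,0,0.055,1],[0,0,0,0,0,0.068,1],[0,0,0,0,0,0.08,1],[0,0,0,0,0,0.09,1],[0,0,0,0,0,0.1,1]]'
```

```text
clock: 6.02
position: [0.5769, 0.006, 0.0999]
tcp_rot: [[0.247, 0.969, 0.001], [0.969, -0.247, -0.0], [-0.0, 0.001, -1.0]]
contact_force: [-1.5, -0.4, 3.0]
width: -0.0
gripper_force: 1.6
```

```bash
python3 -m handwheel '[[0,0,0,0,0,0.007,1],[0,0,0,0,0,0.014,1],[0,0,0,0,0,0.021,1],[0,0,0,0,0,0.028,1],[0,0,0,0,0,0.035,1],[0,0,0,0,0,0.035,1],[0,0,0,0,0,0.035,1]]'
```

```text
clock: 6.6
position: [0.5769, 0.006, 0.0933]
tcp_rot: [[0.247, 0.969, 0.001], [0.969, -0.247, -0.0], [-0.0, 0.001, -1.0]]
contact_force: [-2.2, -0.1, 5.9]
width: -0.0001
gripper_force: 3.1
```

5.9 N is above the 4 N stop threshold, so the key is on its stop. I'll push slightly more, then lift.

```bash
python3 -m handwheel '[[0,0,0,0,0,0.005,1],[0,0,0,0,0,0.008,1],[0,0,0,0,0,0.008,1],[0,0,0,0,0,0.008,1]]'; python3 -m handwheel '[[0,0,0,0,0,-0.03,1],[0,0,0,0,0,-0.1,1],[0,0,0,0,0,-0.2,1],[0,0,0,0,0,-0.2,1],[0,0,0,0,0,-0.2,1]]'; python3 go.py .560 -.0515 .132
```

```text
clock: 6.93
position: [0.577, 0.0061, 0.0922]
tcp_rot: [[0.247, 0.969, 0.001], [0.969, -0.247, -0.0], [-0.0, 0.001, -1.0]]
contact_force: [-3.6, 0.2, 7.7]
width: -0.0001
gripper_force: 3.9
clock: 7.35
position: [0.5779, 0.006, 0.1319]
tcp_rot: [[0.247, 0.969, 0.003], [0.969, -0.247, -0.0], [0.0, 0.003, -1.0]]
contact_force: [0.4, -0.3, -0.5]
width: -0.0003
gripper_force: 0.0
[0.5779 0.006  0.1319] turn [ 0.0005 -0.0001  0.0003] shift [-0.3   -0.016 -0.001]
```

```bash
python3 -m handwheel '[[0,0,0,-0.15,-0.008,0,1],[0,0,0,-0.3,-0.016,0,1],[0,0,0,-0.3,-0.016,0,1],[0,0,0,-0.3,-0.016,0.05,1],[0,0,0,-0.3,-0.016,0.06,1],[0,0,0,-0.3,-0.016,0.06,1]]'; python3 - <<'E'
from go import *
go(.560,-.0515,.092)
img,d=bot.snapshot("wrist"); cv2.imwrite("pics/w3.png",img[:,:,::-1])
E
```

```text
clock: 7.85
position: [0.5575, -0.0503, 0.1163]
tcp_rot: [[0.246, 0.969, -0.004], [0.969, -0.246, 0.001], [0.0, -0.004, -1.0]]
contact_force: [0.4, 0.2, -0.6]
width: -0.0003
gripper_force: 0.0
[ 0.5575 -0.0503  0.1163] turn [-0.0007 -0.      0.0004] shift [-0.003  0.014  0.121]
```

View pics/w3.png

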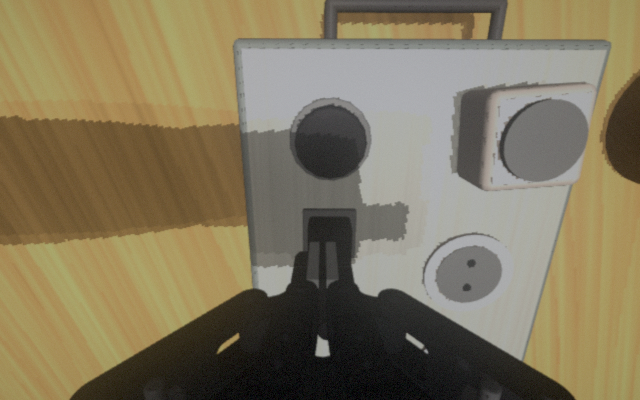

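The large key at (332,140) sits low in its collar, and the fingertips at (323,245) are over the square key. I'll press it.

```bash
python3 -m handwheel '[[0,0,0,0,0.01,0.014,1],[0,0,0,0,0.01,0.028,1],[0,0,0,0,0.01,0.042,1],[0,0,0,0,0.01,0.055,1],[0,0,0,0,0.01,0.068,1],[0,0,0,0,0.01,0.08,1],[0,0,0,0,0.01,0.09,1],[0,0,0,0,0.01,0.1,1]]';python3 -m handwheel '[[0,0,0,0,0,0.007,1],[0,0,0,0,0,0.014,1],[0,0,0,0,0,0.021,1],[0,0,0,0,0,0.028,1],[0,0,0,0,0,0.028,1],[0,0,0,0,0,0.028,1]]'
```

```text
clock: 8.57
position: [0.5609, -0.0517, 0.0994]
tcp_rot: [[0.247, 0.969, 0.001], [0.969, -0.247, -0.0], [0.0, 0.001, -1.0]]
contact_force: [-2.0, 0.5, 3.4]
width: -0.0002
gripper_force: 1.6
clock: 9.07
position: [0.5609, -0.0517, 0.0939]
tcp_rot: [[0.247, 0.969, 0.001], [0.969, -0.247, -0.0], [0.0, 0.001, -1.0]]
contact_force: [-2.9, 2.0, 5.7]
width: 0.0002
gripper_force: 2.7
```

```bash
python3 -m handwheel '[[0,0,0,0,0,0.005,1],[0,0,0,0,0,0.012,1],[0,0,0,0,0,0.012,1],[0,0,0,0,0,0.012,1]]'; python3 -m handwheel '[[0,0,0,0,0,-0.03,1],[0,0,0,0,0,-0.1,1],[0,0,0,0,0,-0.24,1],[0,0,0,0,0,-0.24,1],[0,0,0,0,0,-0.24,1]]'; python3 go.py .531 -.167 .14
```

```text
clock: 9.4
position: [0.5609, -0.0517, 0.0922]
tcp_rot: [[0.247, 0.969, 0.001], [0.969, -0.247, -0.0], [0.0, 0.001, -1.0]]
contact_force: [-3.6, 1.2, 7.9]
width: 0.0002
gripper_force: 3.9
clock: 9.82
position: [0.5625, -0.0523, 0.1408]
tcp_rot: [[0.247, 0.969, 0.005], [0.969, -0.247, -0.001], [-0.0, 0.005, -1.0]]
contact_force: [-0.1, -0.6, -0.5]
width: -0.0001
gripper_force: 0.0
[ 0.5625 -0.0523  0.1408] turn [0.0008 0.     0.0003] shift [-0.595 -0.011  0.004]
```

```bash
python3 -m handwheel '[[0,0,0,-0.15,0,0,1],[0,0,0,-0.35,0,0,1],[0,0,0,-0.55,-0.01,0,1],[0,0,0,-0.595,-0.01,0,1],[0,0,0,-0.595,-0.01,0.05,1],[0,0,0,-0.595,-0.01,0.1,1],[0,0,0,-0.595,-0.01,0.1,1]]'; python3 - <<'E'
from go import *
go(.531,-.167,.092)
img,d=bot.snapshot("wrist"); cv2.imwrite("pics/w4.png",img[:,:,::-1])
E
```

```text
clock: 10.4
position: [0.5276, -0.1647, 0.1147]
tcp_rot: [[0.246, 0.969, -0.006], [0.969, -0.246, 0.003], [0.002, -0.006, -1.0]]
contact_force: [-0.5, -0.2, -1.2]
width: -0.0002
gripper_force: 0.0
[ 0.5276 -0.1647  0.1147] turn [-0.001  -0.0003  0.0004] shift [-0.007  0.02   0.113]
```

View pics/w4.png

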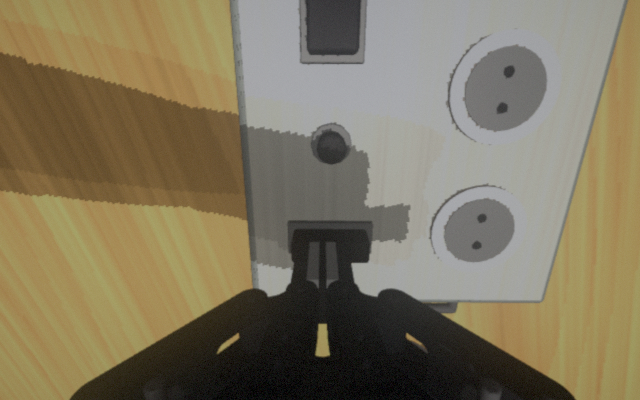

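The square key at (333,25) is down, the small round key at (330,145) is still out, and the fingertips are over the bar at (330,245). I'll press the bar.

```bash
python3 -m handwheel '[[0,0,0,0,0.01,0.014,1],[0,0,0,0,0.01,0.028,1],[0,0,0,0,0.01,0.042,1],[0,0,0,0,0.01,0.055,1],[0,0,0,0,0.01,0.068,1],[0,0,0,0,0.01,0.08,1],[0,0,0,0,0.01,0.09,1],[0,0,0,0,0.01,0.1,1]]';python3 -m handwheel '[[0,0,0,0,0,0.007,1],[0,0,0,0,0,0.014,1],[0,0,0,0,0,0.021,1],[0,0,0,0,0,0.028,1],[0,0,0,0,0,0.028,1],[0,0,0,0,0,0.028,1]]'
```

```text
clock: 11.12
position: [0.5316, -0.167, 0.0995]
tcp_rot: [[0.247, 0.969, 0.001], [0.969, -0.247, 0.0], [0.0, 0.001, -1.0]]
contact_force: [-1.2, 1.1, 4.0]
width: -0.0001
gripper_force: 1.6
clock: 11.62
position: [0.5316, -0.167, 0.0939]
tcp_rot: [[0.247, 0.969, 0.001], [0.969, -0.247, -0.0], [0.0, 0.001, -1.0]]
contact_force: [-1.7, 1.7, 5.2]
width: 0.0
gripper_force: 2.7
```

```bash
python3 -m handwheel '[[0,0,0,0,0,0.005,1],[0,0,0,0,0,0.012,1],[0,0,0,0,0,0.012,1],[0,0,0,0,0,0.012,1]]'; python3 -m handwheel '[[0,0,0,0,0,-0.03,1],[0,0,0,0,0,-0.1,1],[0,0,0,0,0,-0.25,1],[0,0,0,0,0,-0.4,1],[0,0,0,0,0,-0.6,1],[0,0,0,0,0,-0.8,1],[0,0,0,0,0,-0.8,1],[0,0,0,0,0,-0.8,1]]'; python3 - <<'E'
from h import *
img,d=bot.snapshot("wrist"); cv2.imwrite("pics/w5.png",img[:,:,::-1])
m=bot.camera_model("wrist"); f=200/np.tan(np.radians(m["fov_y"])/2)
v,u=np.mgrid[:400,:640]; p=np.stack([(u-m["cx"])/f*d,(v-m["cy"])/f*d,d],-1)
W=(p-np.array(m["t"]))@np.array(m["R"])
for n,x,y in [("large",.575,.006),("square",.56,-.0515),("small",.5455,-.109),("bar",.531,-.167)]:
    k=(d>0)&(np.hypot(W[...,0]-x,W[...,1]-y)<.006)&(W[...,2]<.12); print(n,k.sum(),np.median(W[k][:,2]) if k.any() else None)
k=(d>0)&(np.hypot(W[...,0]-.5525,W[...,1]+.08)<.006);print("plate",np.median(W[k][:,2]))
E
```

```text
clock: 11.95
position: [0.5317, -0.167, 0.0922]
tcp_rot: [[0.247, 0.969, 0.001], [0.969, -0.247, -0.0], [-0.0, 0.001, -1.0]]
contact_force: [-2.9, 2.4, 8.2]
width: 0.0002
gripper_force: 3.9
clock: 12.62
position: [0.5332, -0.1683, 0.2544]
tcp_rot: [[0.247, 0.969, 0.007], [0.969, -0.247, -0.004], [-0.002, 0.008, -1.0]]
contact_force: [0.2, -0.5, -0.8]
width: 0.0001
gripper_force: 0.0
large 0 None
square 150 0.07288572840145
small 127 0.08034142924045687
bar 107 0.0726216941521259
plate 0.05683510763032387
```

View pics/w5.png

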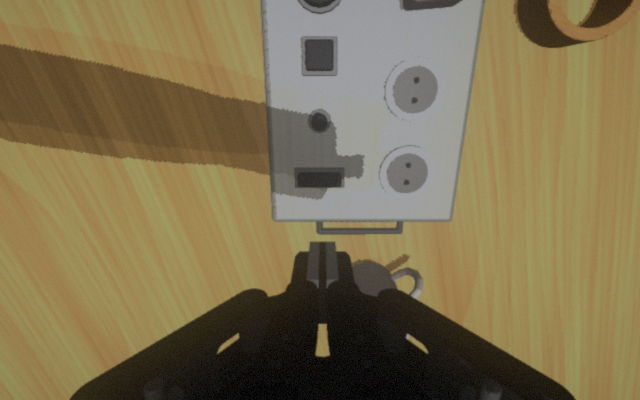

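The square key (319,56) and bar (320,178) stand 16 mm above the plate, so both are fully in. The small key (319,121) is at about 23.5 mm, so it is still out. The large key bottomed at 7.7 N and looked low in its collar.

```bash
python3 -c "
from plant import bot
print(bot.close_job())"
```

```text
the job is handed in; nothing more can be done
None
```

I pressed the large round, square and bar keys in that order, each to its stop at about 8 N, left the small round key out, touched nothing else, and handed the job in; it returned no verdict.

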